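# Dock the descaler tray and open its push-and-turn cap one-handed

## Robot

A 6-joint arm with a two-finger parallel gripper is mounted at the origin on a cart in front of the work surface, level with it; the furniture and walls round the work are solid. World frame = base frame: x ahead of the robot, y to its left, z up, the work surface at z = 0. Lengths are in m, angles in rad, forces in N, time in s.
With the tool pointing down it reaches from about 0.25 to 0.725 m from the base axis. Payload 4 kg.
Tool frame: the origin (TCP) lies at the very end of the fingers, on their centre line; the grasp point (between the pads) lies 19 mm behind it (bot.pinch_z is the distance from the TCP to the grasp point, in m); z points along the fingers, x is the direction in which the jaws open and shut, and the axes are right-handed (so a half turn about z gives the same grasp; the last joint's range is limited). The gripper opens to 85 mm and grips with 20 to 120 N. Pads are 22 mm wide; open, the fingers measure 114 mm over their backs; the gripper's body (76 mm by 85 mm) begins 54 mm behind the grasp point. The pads swing forward as they close: fully open they stand 13 mm farther back than shut.
Start: joints at [1.238, 0.241, 0.005, 1.335, 0, 1.571], TCP at [0.163, 0.473, 0.231] pointing down, gripper open.
Joint ranges: [-2.72, 2.72], [-1.05, 1.87], [-1.09, 1.28], [-1.99, 2.15], [-1.42, 1.44], [-3.14, 3.14]. Speed limits (rad/s): [2.79, 2.79, 3.14, 3.14, 3.14, 3.14].

## Interface

Orientations are given as a unit quaternion [x, y, z, w].
In Python, from workcell import bot gives the robot as it stands. The module is installed in compiled form; this text tells all that it offers.
- The arm moves only by the shell command python3 -m inch 'ROWS'. ROWS is JSON, a list of rows, each a list of 7 numbers: the shift along the tool's x, y, z scaled (see below), then the turn, a rotation vector about the tool's x, y, z scaled (see below), then the gripper command: -1 is fully open, 1 is shut, values between are in proportion. In form: [[x, y, z, wx, wy, wz, gripper], ...]. A call has exactly 8 rows; each row shifts and turns the commanded pose from where the row before left it, along the tool's axes as they then stand; what a row does not reach is not made up. The controller multiplies each number of a shift by 2.5 cm and each number of a turn by 180 degrees. A row lasts 1/10 s, in which the tool goes at most 50 mm and 8.59 degrees, less where a joint would pass 70% of its speed; a pose out of reach is approached as far as the arm can. A call with a number of a shift or a turn outside -1 to 1 is refused whole. A call with a gripper value outside its range is refused whole. The fingers move at their own pace and stop on an object; the grip force is fixed at half the most. Time passes only in rows, so rows that do not move let the fingers close, or fill a call up. It gives the time, the measured TCP pose, the force and the opening at its end, in the units of the state.
- bot.get_obs(): the state, without advancing time (a new reading comes with each control period).
- bot.camera(name): name is "scene" or "side" or "wrist"; returns (picture, depth): 420x560x3 uint8, blue, green, red; 420x560 float32, m along the optical axis (not along the pixel's ray), 0 where there is no reading.
- bot.get_calibration(name): a dict with "vfov" (degrees; the focal length in pixels is half the picture's height over the tangent of half this angle, whatever the lens; pixels are square), "cx", "cy" (the principal point, pixels), "R" (3x3) and "t" (3): a world point X has camera coordinates R X + t. Camera axes: x right, y down, z forward; pixel columns grow to the right and rows downward; lengths in m; the calibration is good to about 2 mm. A picture is of the moment at which its call begins: read the wrist's pose just before it. get_calibration takes no time and is no camera call; for the wrist camera it gives the pose at the moment of the call.
- bot.job_done(): hands the job in, once; it reports no verdict.
The state is a dict: "clock": time; "joint_pos": joint angles; "joint_vel": joint speeds; "tau": joint torques, N m; "eef_pos": TCP position; "tool_rot": TCP orientation; "ft_force": force on the tool from outside, world axes, zero at the start; "ft_torque": the same for the moment, N m; "grip_width": finger opening in m.
Only numpy, scipy, OpenCV 4.12 (cv2) and the standard library are available. Lean on these libraries where they do the work, as an engineer would, in place of code of your own. Each camera call takes 0.05 s, during which the arm holds its last target.

## Task

The kettle needs descaling. Slide the tray that carries the descaler bottle all the way into the slotted holder on the counter, so that bottle and tray cannot twist, then press the red safety cap down, twist it counter-clockwise until it is free, and lift it, level, well clear of the bottle. Leave the bottle standing in its docked tray, do not disturb the sauce bottle, jam jar and mug, and finish while still holding the cap up above the bottle's neck.

Things in the scene. Friction and masses are not known exactly. Their poses are not given: they have to be found in the camera images.
- holder: Grey metal holder fixed to the counter: two parallel rails, 123 mm apart inside, 14 mm high, whose lips overhang inward (undersides 10 mm up, edges 103 mm apart), joined by a 20 mm high back stop. Origin on the counter, where the tray's origin lies when the tray is fully home (axes then agree with the tray's). The tray goes in at the +y end, along the holder's -y; stop face at y = -48.5 mm.
- holder_mouth (a point): Middle of the holder's open end, on the counter at y = +102 mm of the holder; the mouth is about 145 mm wide there and flares in to 123 mm where the straight rails begin, at y = +70 mm.
- tray: Blue-grey plastic tray loose on the counter, 0.35 kg (0.9 kg with bottle; sliding takes 5 to 10 N). Flat sole 118 (x) x 158 (y) x 6 mm, y = -48 to +110 mm; a square well (inside 73 x 73 mm, floor at 6 mm, walls to 24 mm) centred on the origin holds the bottle; bow handle at y = +93 mm. Origin on the underside below the well's centre, z up. The -y end enters the holder first.
- tray_handle (a point): Centre of the tray's dark blue handle bar: 84 mm long along the tray's x, 14 mm thick along its y, 18 mm high, centre 62 mm above the counter, opening 58 mm wide between its posts below. Take it from above, fingers closing along the tray's y. The bottle's wall is 58 mm from the bar's centre line.
- bottle: White square bottle, 70 x 70 mm, body 86 mm high, teal label with a yellow stripe, about 0.5 kg, standing loose in the tray's well (1.5 mm play each side). Origin at the centre of its underside, z up; shoulder rises to 95 mm, neck 34 mm across up to its rim at 118 mm. Three lugs on the neck hold the cap.
- cap: Red ribbed push-and-turn safety cap, 52 mm across, 30 mm high, closed top with two white arrows; 90 g. Origin at the centre of its underside, z up. Locked, its origin is 104.5 mm above the bottle's underside (cap top 140.5 mm above the counter), axes parallel to the bottle's. Counter-clockwise seen from above opens; clockwise is blocked. Once free it lifts straight off.
- cap_grip (a point): On the cap's axis, 15 mm above its underside: middle of the ribbed side. A spring holds the cap up: press it down over 4.7 mm (about 9 N; hard stop at 7 mm, 12 N), keep it down and turn. It comes free after about 37 degrees of turn relative to the bottle; stops block at about 84. Bottle and tray first give up to 5 degrees, so turn the hand about 60 to 70 degrees.
- sauce_bottle: Sauce bottle with a red top, 59 mm across, 204 mm high, loose bystander; origin at the centre of its underside.
- jam_jar: Jam jar with a white lid, 65 mm across, 90 mm high, loose bystander; origin at the centre of its underside.
- blue_mug: Dark blue mug, 77 mm across, 107 mm with its handle, 90 mm high, loose bystander; origin at the centre of its underside.
Not all that is in view belongs to the job. Of the things shaped like the cap, the red one is meant.

How it is judged:
On the way, in this order (a step that is already met when the one before it is completed fails the run):
1. the tray is fully home in the holder, against the back stop, the bottle still capped in it (y of tray in the frame of holder below 0.005 m and x of tray in the frame of holder between -0.006 and 0.006 m and angle between the y axis of tray and the y axis of holder, either way round below 0.06 rad and z of cap in the frame of bottle below 0.108 m), for 0.2 s.
2. the cap is pressed down (z of cap in the frame of bottle below 0.1005 m), for 0.05 s.
3. the cap has been twisted past its locking teeth, still on the neck (angle between the x axis of cap and the x axis of bottle, either way round above 0.45 rad and z of cap in the frame of bottle below 0.111 m), for 0.02 s.
At the end, for the whole second after the job is handed in: The cap is held still and level in the fingers, touching nothing else, its underside 17 to 180 mm above the neck rim, its axis within 30 mm of the bottle's; the tray is home (within 10 mm of the stop, between the rails) with the bottle upright in its well (z of cap in the frame of bottle between 0.135 and 0.3 m and horizontal distance between cap and bottle below 0.03 m and angle between cap's own z axis and vertical below 0.25 rad and contact force between cap and the fingers above 1 N and contact force between cap and bottle below 0.05 N and contact force between cap and tray below 0.05 N and linear speed of cap below 0.03 m/s and y of tray in the frame of holder below 0.01 m and x of tray in the frame of holder between -0.006 and 0.006 m and angle between the y axis of tray and the y axis of holder, either way round below 0.06 rad and z of bottle in the frame of tray below 0.009 m and angle between bottle's own z axis and vertical below 0.08 rad); the arm keeps its last pose, push and grip.
It fails at once if the bottle is lifted out of the tray's well (z of bottle in the frame of tray above 0.026 m).
It fails at once if the bottle is tipped (angle between bottle's own z axis and vertical above 0.35 rad).
It fails at once if the sauce bottle, jam jar or mug is disturbed (distance of any of sauce_bottle, jam_jar, blue_mug from where it was at the start of the episode above 0.03 m or angle between any of sauce_bottle, jam_jar, blue_mug's own z axis and vertical above 0.35 rad).
It also fails if it takes over 58 s, if anything falls off the work surface, if the arm or the gripper's body presses on something with over 40 N, if the wrist force passes 120 N, or if a joint passes its speed limit or range.

## Working session

There is one attempt and no reset: what is moved stays moved. The work goes in short steps, Python scripts to look and compute and a shell command to move; the robot and the scene stay as the last step left them, time stands still between calls to the robot, and variables do not carry over. Pictures are saved under pics/ and viewed, and the job is handed in when it is done.

```bash
mkdir -p pics; ls; python3 - <<'E'
from workcell import bot
import cv2,numpy as np
print(bot.get_obs(), bot.pinch_z)
for n in ["scene","side","wrist"]:
    c=bot.get_calibration(n); print(n,c)
    p,d=bot.camera(n); cv2.imwrite(f"pics/{n}0.png",p); np.savez(f"pics/{n}0.npz",p=p,d=d,R=c["R"],t=c["t"],cx=c["cx"],cy=c["cy"],v=c["vfov"])
E
```

```text
pics
{'clock': 0.0, 'joint_pos': array([ 1.23799856e+00,  2.41448967e-01,  3.74889528e-03,  1.33520629e+00,
       -9.72744148e-06,  1.57082875e+00]), 'joint_vel': array([-4.08774810e-04,  1.07978208e-03,  1.84880259e-05, -1.71598862e-03,
        9.81477595e-04,  1.46011635e-04]), 'tau': array([-1.83311764e-03, -3.72320473e+01,  2.52406830e+01,  1.70802284e-02,
       -3.50825949e-04, -4.99912559e-06]), 'eef_pos': array([0.16314345, 0.47197596, 0.2304044 ]), 'tool_rot': array([ 8.14468454e-01,  5.80206881e-01, -8.56437470e-04,  6.16118190e-04]), 'ft_force': array([0.66211806, 0.61024595, 0.1998774 ]), 'ft_torque': array([-0.02546624, -0.02835897,  0.01859353]), 'grip_width': 0.08500916884349745} 0.0187
scene {'vfov': 51.89188475824515, 'cx': 279.5977738154656, 'cy': 208.5928778243352, 'R': array([[ 0.69713598, -0.71654815, -0.02366796],
       [-0.30762824, -0.26914902, -0.91264652],
       [ 0.64758497,  0.64351966, -0.40806392]]), 't': array([-0.39735102,  0.23801904,  1.01442888])}
side {'vfov': 52.83413104419637, 'cx': 271.70480562469874, 'cy': 205.93364714590356, 'R': array([[ 0.95031031, -0.31096125,  0.01460866],
       [-0.19372675, -0.62746656, -0.75415891],
       [ 0.24368065,  0.7138549 , -0.65652945]]), 't': array([-0.52700735,  0.17580296,  1.22175998])}
wrist {'vfov': 58.998033383721825, 'cx': 284.929794892618, 'cy': 207.36324595694384, 'R': array([[ 0.32718441,  0.94495862, -0.00188812],
       [ 0.89751898, -0.31013242,  0.31349252],
       [ 0.29565189, -0.10426449, -0.94958879]]), 't': array([-0.49852214, -0.04010292,  0.37989731])}
```

View pics/scene0.png

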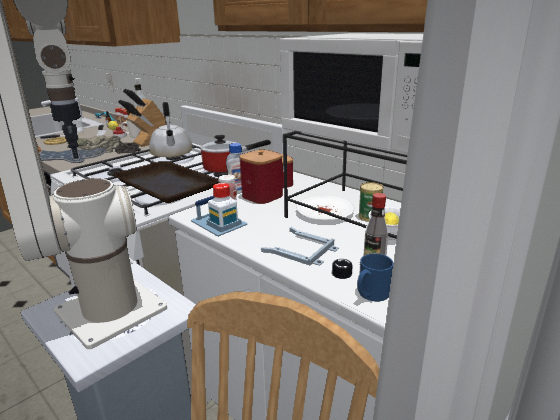

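View pics/side0.png

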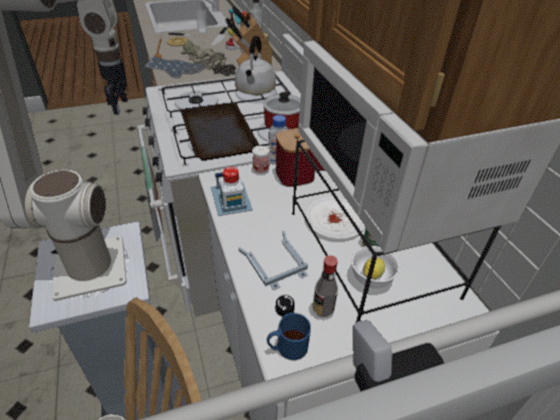

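View pics/wrist0.png

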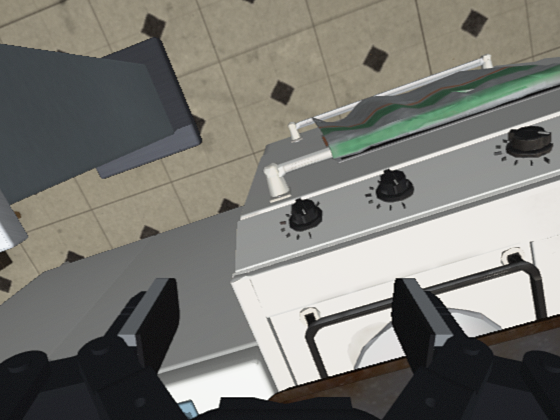

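The scene view shows the tray at (220,223) with the red-capped bottle at (221,191), and the holder at (305,248). Candidates for the cap:
- Red cap on the white bottle: scene (221,191), side (231,174).
- Black cap-shaped thing: scene (342,268), side (285,305).
- Sauce bottle's red top: scene (378,200).
- White jar lid: side (260,152).
- Red pots.

I choose the red cap on the teal-labelled bottle. Next I check it in a close crop.

```bash
cat > h.py <<'E'
import numpy as np,cv2
class V:
    def __init__(s,f):
        z=np.load(f); s.p=z["p"];s.d=z["d"];s.R=z["R"];s.t=z["t"];s.cx=float(z["cx"]);s.cy=float(z["cy"])
        s.f=210/np.tan(np.radians(float(z["v"]))/2)
    def ray(s,u,v):
        return s.R.T@np.array([(u-s.cx)/s.f,(v-s.cy)/s.f,1.]), -s.R.T@s.t
    def plane(s,u,v,z):
        r,c=s.ray(u,v); return c+r*(z-c[2])/r[2]
    def cloud(s):
        v,u=np.mgrid[0:420,0:560]; 
        P=np.stack([(u-s.cx)/s.f*s.d,(v-s.cy)/s.f*s.d,s.d],-1)-s.t
        return P@s.R
    def proj(s,X):
        q=s.R@np.asarray(X)+s.t; return s.cx+s.f*q[0]/q[2], s.cy+s.f*q[1]/q[2]
def snap(n,name):
    from workcell import bot
    c=bot.get_calibration(n); p,d=bot.camera(n); cv2.imwrite(f"pics/{name}.png",p)
    np.savez(f"pics/{name}.npz",p=p,d=d,R=c["R"],t=c["t"],cx=c["cx"],cy=c["cy"],v=c["vfov"])
    return V(f"pics/{name}.npz")
E
python3 - <<'E'
from h import *
a=V("pics/scene0.npz");b=V("pics/side0.npz")
c1=cv2.resize(a.p[170:280,170:350],None,fx=4,fy=4,interpolation=cv2.INTER_CUBIC)
c2=cv2.resize(b.p[150:300,190:340],None,fx=4,fy=4,interpolation=cv2.INTER_CUBIC)
cv2.imwrite("pics/c1.png",c1);cv2.imwrite("pics/c2.png",c2)
for v,n,sl in((a,"scene",(slice(175,240),slice(190,260))),(b,"side",(slice(160,215),slice(205,260)))):
    P=v.cloud(); h=cv2.cvtColor(v.p,cv2.COLOR_BGR2HSV)
    m=np.zeros(v.d.shape,bool); m[sl]=1
    red=m&((h[...,0]<8)|(h[...,0]>172))&(h[...,1]>150)&(h[...,2]>80)&(v.d>0)
    vv,uu=np.nonzero(red);print(n,"red px",uu.min(),uu.max(),vv.min(),vv.max())
    Q=P[red]; print(np.percentile(Q,[2,50,98],axis=0).round(4))
    top=Q[Q[:,2]>0.136]; print("top",len(top),top.mean(0), top.min(0),top.max(0))
E
```

```text
scene red px 213 259 175 201
[[0.4346 0.1201 0.0269]
 [0.4576 0.1378 0.1267]
 [0.6641 0.275  0.1437]]
top 81 [0.45638764 0.14051246 0.1407923 ] [0.43370063 0.11864076 0.13626412] [0.48311701 0.17231546 0.14468478]
side red px 223 256 167 182
[[0.4377 0.1208 0.1132]
 [0.4577 0.1303 0.1375]
 [0.4802 0.1584 0.1437]]
top 85 [0.45954685 0.13968275 0.14051799] [0.43625512 0.12042416 0.1369864 ] [0.48360815 0.16190034 0.14419266]
```

View pics/c1.png

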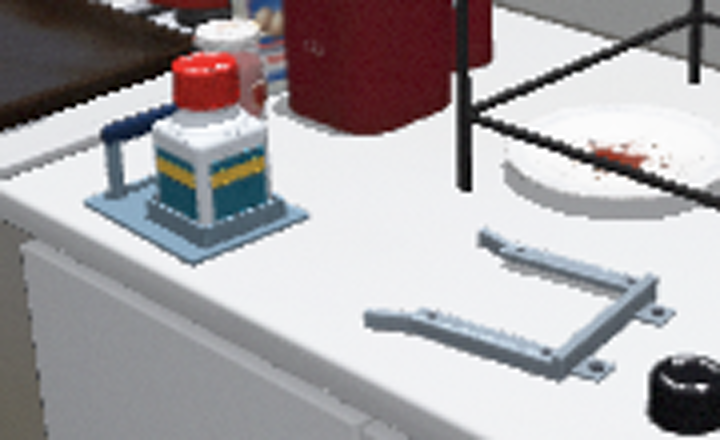

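View pics/c2.png

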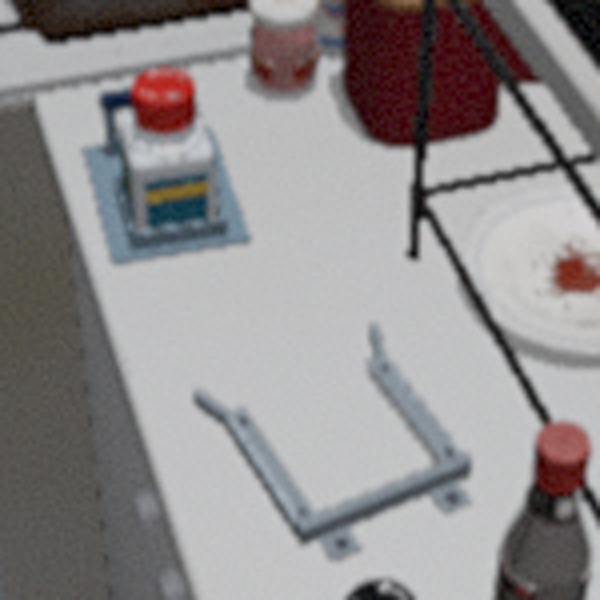

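The crops confirm it: red ribbed cap on the white bottle in the tray, cap centre about (0.458, 0.140) and top at 0.1405, which matches the given height. Next I measure the holder and tray poses.

```bash
python3 - <<'E'
from h import *
a=V("pics/scene0.npz");b=V("pics/side0.npz")
# rows: label, scene px (crop/4+offset), side px, z
def S(x,y): return (x/4+170,y/4+170)
def D(x,y): return (x/4+190,y/4+150)
for n,s,d,z in [("mouthtip far",S(480,233),D(374,330),.014),("mouthtip near",S(368,316),D(200,396),.014),("backR outer top",S(653,280),D(468,461),.02),("backL outer top",S(560,357),D(305,530),.02),
 ("flare far",S(515,250),D(374,368),.014),("flare near",S(432,318),D(238,418),.014),
 ("tray corner front-left", S(193,262),D(118,262),.003),("tray corner front-right",S(308,213),D(246,240),.003),("tray corner back-left",S(85,202),D(84,150),.006)]:
    print(n,a.plane(*s,z)[:2].round(4),b.plane(*d,z)[:2].round(4))
# depth-based point clouds of grey-blue
for v,nm in((a,"scene"),(b,"side")):
    P=v.cloud(); h=cv2.cvtColor(v.p,cv2.COLOR_BGR2HSV)
    m=(v.d>0)&(P[...,0]>.3)&(P[...,0]<.75)&(P[...,1]<.04)&(P[...,1]>-.25)&(P[...,2]>0.007)&(P[...,2]<.026)
    m&=(h[...,1]>40)&(h[...,0]>90)&(h[...,0]<125)
    Q=P[m]; print(nm,len(Q)); 
    st=Q[Q[:,2]>.0175]; print("stop",len(st),st.min(0),st.max(0)); 
    np.save(f"pics/h_{nm}.npy",Q)
    m=(v.d>0)&(P[...,0]>.3)&(P[...,0]<.6)&(P[...,1]<.35)&(P[...,1]>.05)&(P[...,2]>0.001)&(P[...,2]<.012)&(h[...,1]>60)&(h[...,0]>90)&(h[...,0]<125)
    T=P[m][:,:2].astype(np.float32); r=cv2.minAreaRect(T); print("tray",len(T),r,cv2.boxPoints(r))
    r=cv2.minAreaRect(Q[:,:2].astype(np.float32)); print("holder",r,cv2.boxPoints(r))
    m=(v.d>0)&(P[...,0]>.3)&(P[...,0]<.6)&(P[...,1]<.35)&(P[...,1]>.05)&(P[...,2]>0.05)&(P[...,2]<.08)&(h[...,1]>120)&(h[...,2]<140)&(h[...,0]>105)&(h[...,0]<125)
    T=P[m]; print("handle",len(T),np.percentile(T,[3,50,97],axis=0))
E
```

```text
mouthtip far [ 0.5713 -0.0446] [ 0.5777 -0.0472]
mouthtip near [ 0.4218 -0.0744] [ 0.4301 -0.0747]
backR outer top [ 0.5906 -0.1993] [ 0.5957 -0.1988]
backL outer top [ 0.4624 -0.2198] [ 0.4654 -0.2232]
flare far [ 0.5679 -0.0844] [ 0.564 -0.086]
flare near [ 0.4503 -0.1106] [ 0.4512 -0.1044]
tray corner front-left [0.4029 0.1032] [0.4068 0.1008]
tray corner front-right [0.5204 0.1008] [0.5148 0.096 ]
tray corner back-left [0.4068 0.2517] [0.4102 0.2503]
scene 34
stop 2 [ 0.48552224 -0.21438053  0.01860348] [ 0.56536531 -0.20350219  0.02107544]
tray 309 ((0.45657262206077576, 0.1755611151456833), (0.11716663837432861, 0.15728659927845), 0.7254875302314758) [[0.39699826 0.25345632]
 [0.39898977 0.09618235]
 [0.516147   0.09766591]
 [0.5141555  0.25493988]]
holder ((0.5112160444259644, -0.14380919933319092), (0.1490829885005951, 0.16990447044372559), 8.866908073425293) [[ 0.42447087 -0.07136203]
 [ 0.45065993 -0.23923598]
 [ 0.5979612  -0.21625637]
 [ 0.57177216 -0.04838242]]
handle 65 [[0.42622155 0.231002   0.05870466]
 [0.45178672 0.23588129 0.06724019]
 [0.48980962 0.24015997 0.07271412]]
side 13Traceback (most recent call last):
  File "<stdin>", line 16, in <module>
    return umr_minimum(a, axis, None, out, keepdims, initial, where)
ValueError: zero-size array to reduction operation minimum which has no identity
```

```bash
python3 - <<'E'
from h import *
w=V("pics/wrist0.npz"); c=-w.R.T@w.t; print("cam",c, "offset tool", c-np.array([.163,.472,.2304]), "fwd",w.R[2])
a=V("pics/scene0.npz");b=V("pics/side0.npz")
P=b.cloud()
for n,(u,v) in dict(jamlid=(260,152),sauce_top=(330,265),mug=(293,322),mugside=(290,340),black=(285,302),knobpot=(295,140),rackbar=(295,180)).items():
    print(n,P[v-1:v+2,u-1:u+2].reshape(-1,3).mean(0).round(3))
# counter extents & obstacles map
m=(b.d>0)&(P[...,0]>.2)&(P[...,0]<.9)&(P[...,1]>-.5)&(P[...,1]<.5)&(P[...,2]>.03)
H={}
for q in P[m]:
    k=(round(q[0]/.05),round(q[1]/.05)); H[k]=max(H.get(k,0),q[2])
for j in range(10,-11,-1): print(f"{j*.05:5.2f}", " ".join(f"{int(1000*H.get((i,j),0)):4d}" for i in range(4,17)))
E
```

```text
cam [0.08678445 0.49825538 0.37237693] offset tool [-0.07621555  0.02625538  0.14197693] fwd [ 0.29565189 -0.10426449 -0.94958879]
jamlid [0.605 0.294 0.09 ]
sauce_top [ 0.576 -0.357  0.201]
mug [ 0.483 -0.383  0.052]
mugside [ 0.452 -0.443  0.081]
black [ 0.49  -0.307  0.031]
knobpot [0.693 0.185 0.191]
rackbar [0.639 0.035 0.146]
 0.50  577    0    0   32   62   37   35   35   62   61  122  137  134
 0.45  581    0    0   33   63   38   36   37   62   64   30  116  129
 0.40    0    0    0    0   64   56   46   55   64   64    0    0    0
 0.35    0    0    0    0   63   63   63   64   93  191  194    0    0
 0.30    0    0    0    0    0    0    0    0   95  600  190  166    0
 0.25    0    0    0    0   64   74    0    0   94  614  181  177   49
 0.20    0    0    0    0    0   93    0    0    0  626  168  164   97
 0.15    0    0    0    0   61  144  143    0    0  638  165  163    0
 0.10    0    0    0    0   87  142   99    0    0  653    0    0    0
 0.05    0    0    0    0    0    0    0    0    0  664  561   79   79
 0.00    0    0    0    0    0    0    0    0    0  679  561    0    0
-0.05    0    0    0    0    0    0    0    0    0  691  561    0    0
-0.10    0    0    0    0    0    0    0    0    0  704  561    0    0
-0.15    0    0    0    0    0    0    0    0    0  717  561    0   74
-0.20    0    0    0    0    0    0    0    0    0  730  561   67   69
-0.25    0    0    0    0    0    0    0    0    0  744  562   71   66
-0.30    0    0    0    0    0   33   34  111    0  756  561   73   69
-0.35  106    0    0    0    0   32   32  206  207  770  561   67   68
-0.40  108    0    0    0   87   92   91    0    0  783  562  283  282
-0.45  102   95    0    0    0   92   90    0    0  792  790  786  783
-0.50   92   90    0    0    0    0    0    0    0    0    0    0    0
```

```bash
python3 -m inch '[[-0.336,0.943,0,0,0,0,0],[-0.336,0.943,0,0,0,0,0],[-0.336,0.943,0,0,0,0,0],[-0.336,0.943,0,0,0,0,0],[-0.336,0.943,0,0,0,0,0],[-0.336,0.943,0,0,0,0,0],[-0.336,0.943,0,0,0,0,0],[-0.336,0.943,0,0,0,0,0]]'; python3 -m inch '[[-0.336,0.943,0.1,0,0,0,0],[-0.336,0.943,0.1,0,0,0,0],[-0.336,0.943,0.1,0,0,0,0],[-0.336,0.943,0.1,0,0,0,0],[-0.336,0.943,0.1,0,0,0,0],[-0.336,0.943,0.1,0,0,0,0],[-0.336,0.943,0,0,0,0,0],[0,0,0,0,0,-0.04,0]]'; python3 -m inch '[[0,0,0,0,0,-0.04,0],[0,0,0,0,0,-0.029,0],[0,0,0.2,0,0,0,0],[0,0,0.4,0,0,0,0],[0,0,0.4,0,0,0,0],[0,0,0.4,0,0,0,0],[0,0,0,0,0,0,0],[0,0,0,0,0,0,0]]'
python3 - <<'E'
from h import *
snap("wrist","w1")
E
```

```text
clock: 0.95
eef_pos: [0.3202, 0.3466, 0.231]
tool_rot: [0.814, 0.58, -0.0, 0.0]
ft_force: [1.8, 0.1, -0.6]
grip_width: 0.0428
clock: 1.75
eef_pos: [0.4582, 0.2361, 0.2156]
tool_rot: [0.777, 0.63, -0.0, 0.0]
ft_force: [-0.3, 0.1, 0.4]
grip_width: 0.0426
clock: 2.55
eef_pos: [0.4561, 0.2379, 0.1808]
tool_rot: [0.704, 0.71, -0.001, -0.0]
ft_force: [0.7, -0.6, -0.2]
grip_width: 0.0431
```

View pics/w1.png

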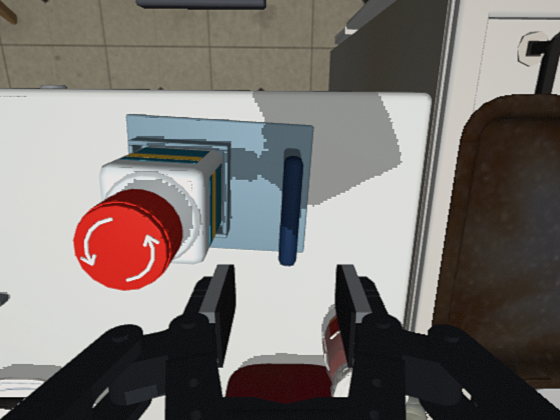

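The wrist view shows the handle bar from (292,150) to (288,265), the cap at (128,240), and the jam jar at (335,345) near the fingers. I measure the handle and sole from this view.

```bash
python3 - <<'E'
from h import *
w=V("pics/w1.npz"); P=w.cloud(); h=cv2.cvtColor(w.p,cv2.COLOR_BGR2HSV)
m=(w.d>0)&(h[...,0]>105)&(h[...,0]<128)&(h[...,1]>120)&(P[...,2]>.05)&(P[...,2]<.08)
m[:, :250]=0;m[280:]=0
print(P[m].min(0),P[m].max(0)); T=P[m&(P[...,2]>.066)]; r=cv2.minAreaRect(T[:,:2].astype(np.float32)); print(len(T),r)
m=(w.d>0)&(P[...,2]>.003)&(P[...,2]<.009)&(h[...,1]>40)&(h[...,0]>90)&(h[...,0]<125); m[:, 330:]=0
r=cv2.minAreaRect(P[m][:,:2].astype(np.float32)); print("sole",r,cv2.boxPoints(r))
m=(w.d>0)&(P[...,2]>.138)&(P[...,2]<.146)&(P[...,0]<.5)&(P[...,1]<.18);print("cap",cv2.minEnclosingCircle(P[m][:,:2].astype(np.float32)))
m=(w.d>0)&(P[...,2]>.085)&(P[...,2]<.095)&(P[...,1]>.2);print("jar",P[m].min(0),P[m].max(0))
for u,v in((127,114),(313,126),(303,252)): print(w.plane(u,v,.006))
E
```

```text
[0.42300426 0.23394273 0.0583044 ] [0.50417933 0.24922804 0.072299  ]
1783 ((0.46370643377304077, 0.24114350974559784), (0.013036441057920456, 0.08108044415712357), 87.0875015258789)
sole ((0.4747486710548401, 0.10834669321775436), (0.1479916274547577, 0.32208451628685), 10.526920318603516) [[ 0.37257624  0.25315964]
 [ 0.43142033 -0.06350394]
 [ 0.5769211  -0.03646626]
 [ 0.518077    0.28019732]]
cap ((0.4601818025112152, 0.14802834391593933), 0.025936786085367203)
jar [0.58318343 0.27592797 0.08509736] [0.61572922 0.33607865 0.09108797]
[0.39916449 0.10582098 0.006     ]
[0.40755305 0.26046106 0.006     ]
[0.52331818 0.25487828 0.006     ]
```

```bash
python3 -m inch '[[0.1,0.24,0,0,0,0.017,0],[0,0,0.8,0,0,0,0],[0,0,0.8,0,0,0,0],[0,0,0.8,0,0,0,0],[0,0,0.8,0,0,0,0],[0,0,0.8,0,0,0,0],[0,0,0.8,0,0,0,0],[0,0,0.7,0,0,0,0]]'; python3 - <<'E'
from h import *
snap("wrist","w2")
E
```

```text
clock: 3.4
eef_pos: [0.4628, 0.2408, 0.0435]
tool_rot: [0.722, 0.691, 0.0, 0.0]
ft_force: [-0.4, 0.4, 2.0]
grip_width: 0.0428
```

View pics/w2.png

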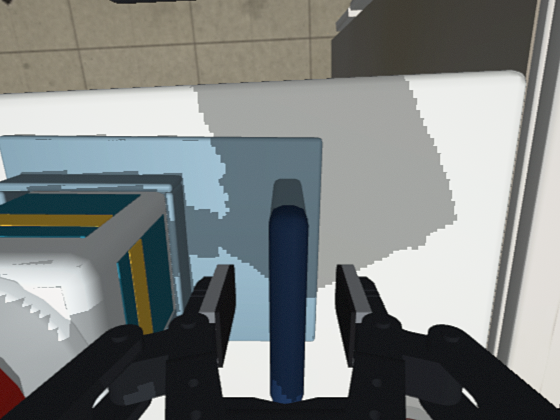

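The bar (column 288) sits centred between the fingers and aligned with them, so I close.

```bash
python3 -m inch '[[0,0,0,0,0,0,1],[0,0,0,0,0,0,1],[0,0,0,0,0,0,1],[0,0,0,0,0,0,1],[0,0,0,0,0,0,1],[0,0,0,0,0,0,1],[0,0,0,0,0,0,1],[0,0,0,0,0,0,1]]'; python3 - <<'E'
from h import *
w=snap("wrist","w3");s=snap("scene","s3");d=snap("side","d3")
c=cv2.resize(s.p[170:290,180:360],None,fx=4,fy=4,interpolation=cv2.INTER_CUBIC);cv2.imwrite("pics/s3c.png",c)
c=cv2.resize(d.p[220:300,220:330],None,fx=6,fy=6,interpolation=cv2.INTER_CUBIC);cv2.imwrite("pics/d3c.png",c)
E
```

```text
clock: 4.25
eef_pos: [0.4631, 0.2411, 0.045]
tool_rot: [0.722, 0.691, 0.001, 0.0]
ft_force: [-1.0, 1.3, 6.2]
grip_width: 0.0131
```

View pics/d3c.png

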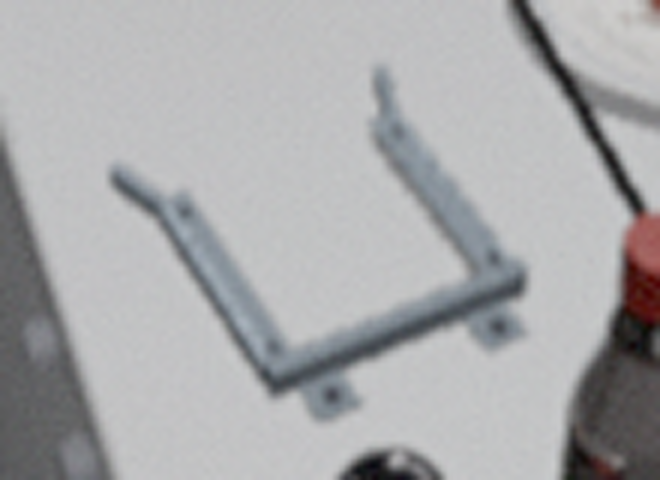

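View pics/s3c.png

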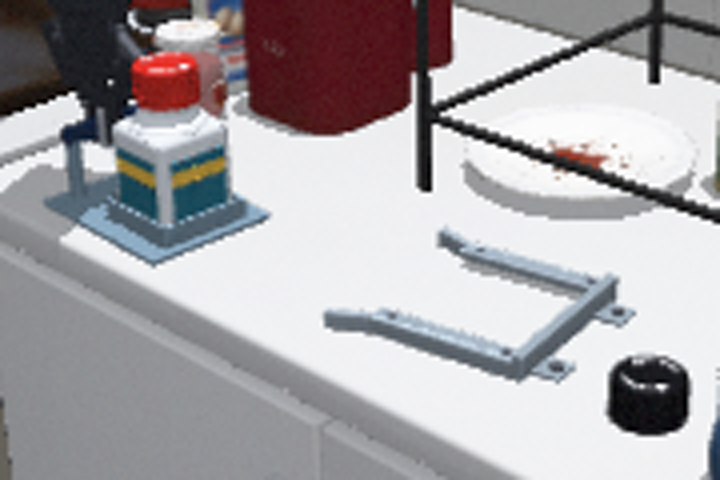

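```bash
python3 - <<'E'
from h import *
a=V("pics/s3.npz");b=V("pics/d3.npz")
S=lambda x,y:(x/4+180,y/4+170); D=lambda x,y:(x/6+220,y/6+220)
L=[("L1",S(390,315),D(183,210),.014),("L2",S(508,352),D(273,350),.014),("R1",S(480,248),D(398,130),.014),("R2",S(595,282),D(492,258),.014),("tabL",S(557,369),D(331,396),.003),("tabR",S(620,313),D(497,328),.003)]
pt={}
for n,s,d,z in L:
    A=a.plane(*s,z)[:2];B=b.plane(*d,z)[:2];pt[n]=(A,B);print(n,A.round(4),B.round(4))
for i in (0,1):
    p={k:v[i] for k,v in pt.items()}
    ang=lambda q: np.degrees(np.arctan2(-q[0],q[1]))
    print("railL",ang(p["L1"]-p["L2"]),"railR",ang(p["R1"]-p["R2"]),"acr1",np.degrees(np.arctan2(*(p["R1"]-p["L1"])[::-1])),"acr2",np.degrees(np.arctan2(*(p["R2"]-p["L2"])[::-1])),"tab",np.degrees(np.arctan2(*(p["tabR"]-p["tabL"])[::-1])))
    print("mids",(p["L1"]+p["R1"])/2,(p["L2"]+p["R2"])/2,(p["tabL"]+p["tabR"])/2, "w",np.linalg.norm(p["R1"]-p["L1"]),np.linalg.norm(p["L1"]-p["L2"]))
E
```

```text
L1 [ 0.4524 -0.1065] [ 0.4535 -0.1072]
L2 [ 0.4697 -0.2028] [ 0.4693 -0.204 ]
R1 [ 0.5729 -0.085 ] [ 0.5728 -0.0873]
R2 [ 0.5883 -0.1846] [ 0.5873 -0.1817]
tabL [ 0.4889 -0.2304] [ 0.4896 -0.2294]
tabR [ 0.5794 -0.2149] [ 0.5778 -0.2147]
railL 10.164419029077086 railR 8.762676427532247 acr1 10.114776177475107 acr2 8.721250817833582 tab 9.759815176080373
mids [ 0.51266941 -0.09574216] [ 0.52898302 -0.19372052] [ 0.53417599 -0.22265496] w 0.12245468365755048 0.09786112991210234
railL 9.32483389031495 railR 8.762774556917295 acr1 9.509637189437674 acr2 10.683840551063685 tab 9.45254398728756
mids [ 0.51311417 -0.09724398] [ 0.52834088 -0.19286997] [ 0.5337066  -0.22202838] w 0.12096906268495401 0.09805825155725431
```

Gripped at 13.1 mm on the bar. Holder yaw is about 9.5 deg and its origin about (0.523, -0.158); rail pitch and length agree between the two views. I drag the tray to a pose in line with and ahead of the mouth.

```bash
python3 -m inch '[[-0.2,0.118,0,0,0,0,1],[-0.4,0.118,0,0,0,0,1],[-0.5,0.118,0,0,0,0,1],[-0.5,0.118,0,0,0,0,1],[-0.5,0.118,0,0,0,0,1],[-0.5,0.118,0,0,0,0,1],[-0.5,0.118,0,0,0,0,1],[-0.5,0.118,0,0,0,0,1]]'; python3 -m inch '[[-0.5,0,0,0,0,0,1],[-0.5,0,0,0,0,0,1],[-0.5,0,0,0,0,0,1],[-0.4,0,0,0,0,0,1],[-0.244,0,0,0,0,-0.015,1],[0,0,0,0,0,-0.02,1],[0,0,0,0,0,-0.02,1],[0,0,0,0,0,-0.012,1]]'
python3 - <<'E'
from h import *
w=snap("wrist","w4");s=snap("scene","s4");d=snap("side","d4")
c=cv2.resize(s.p[170:290,180:360],None,fx=4,fy=4,interpolation=cv2.INTER_CUBIC);cv2.imwrite("pics/s4c.png",c)
c=cv2.resize(d.p[170:300,200:330],None,fx=4.6,fy=4.6,interpolation=cv2.INTER_CUBIC);cv2.imwrite("pics/d4c.png",c)
E
```

```text
clock: 5.2
eef_pos: [0.483, 0.1514, 0.045]
tool_rot: [0.722, 0.692, 0.002, -0.001]
ft_force: [-1.1, 7.6, 4.1]
grip_width: 0.0128
clock: 6.0
eef_pos: [0.479, 0.0953, 0.0449]
tool_rot: [0.646, 0.764, -0.001, 0.0]
ft_force: [-5.2, -1.0, 11.8]
grip_width: 0.0129
```

View pics/d4c.png

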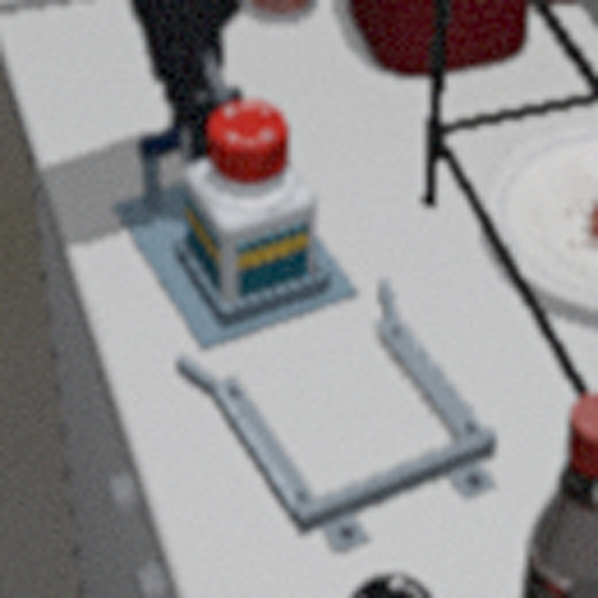

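View pics/w4.png

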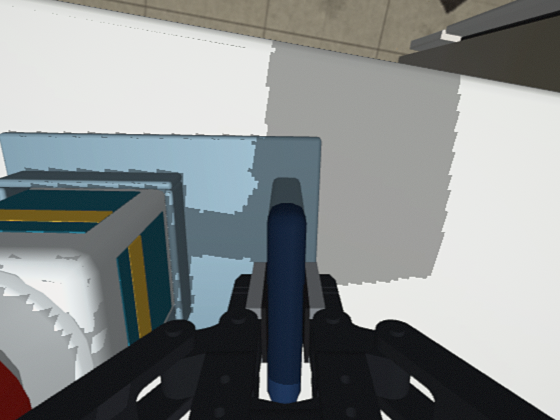

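```bash
python3 - <<'E'
from h import *
b=V("pics/d4.npz");th=np.radians(9.5);u=np.array([np.cos(th),np.sin(th)]);v=np.array([-np.sin(th),np.cos(th)]);o=np.array([.5229,-.158])
for n,x,y,z in(("FL",207,347,.003),("FR",355,292,.003),("tipL",183,362,.014),("tipR",386,288,.014)):
    p=b.plane(x/4.6+200,y/4.6+170,z)[:2]-o; print(n,(p@u).round(4),(p@v).round(4))
p=np.array([.479,.0953])-o;print("handle",p@u,p@v)
P=b.cloud();m=(b.d>0)&(P[...,2]>.137)&(P[...,2]<.146)&(P[...,1]>-.1)&(P[...,1]<.06)&(P[...,0]>.44)&(P[...,0]<.55)
p=np.array(cv2.minEnclosingCircle(P[m][:,:2].astype(np.float32))[0])-o;print("cap",p@u,p@v)
E
```

```text
FL -0.0541 0.1137
FR 0.0581 0.115
tipL -0.0778 0.0989
tipR 0.0732 0.0993
handle -0.001491379342974868 0.25707173276666445
cap -0.002471798956140661 0.17804282163362736
```

View pics/s4c.png

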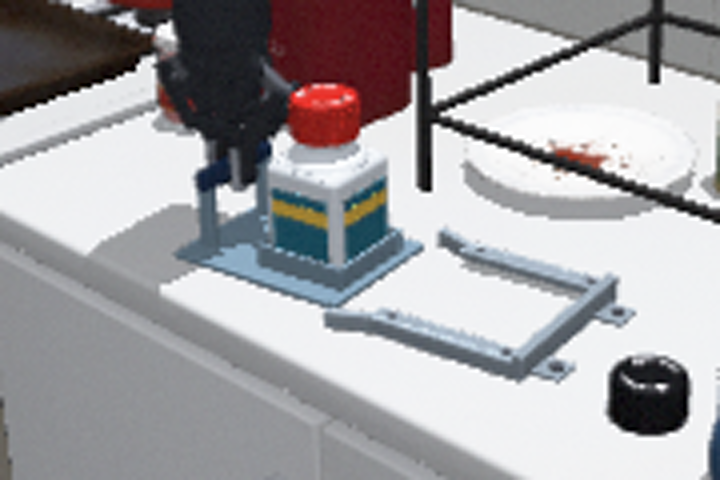

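```bash
python3 -m inch '[[-0.2,0,-0.04,0,0,0,1],[-0.4,0,0,0,0,0,1],[-0.4,0,0,0,0,0,1],[-0.4,0,0,0,0,0,1],[-0.4,0,0,0,0,0,1],[-0.4,0,0,0,0,0,1],[-0.4,0,0,0,0,0,1],[-0.4,0,0,0,0,0,1]]'; python3 -m inch '[[-0.3,0,0,0,0,0,1],[-0.3,0,0,0,0,0,1],[-0.3,0,0,0,0,0,1],[-0.3,0,0,0,0,0,1],[-0.3,0,0,0,0,0,1],[-0.3,0,0,0,0,0,1],[-0.3,0,0,0,0,0,1],[-0.3,0,0,0,0,0,1]]'
```

```text
clock: 6.95
eef_pos: [0.491, 0.0237, 0.045]
tool_rot: [0.645, 0.764, 0.001, -0.002]
ft_force: [-3.9, 9.4, 6.2]
grip_width: 0.0128
clock: 7.75
eef_pos: [0.5004, -0.0349, 0.045]
tool_rot: [0.645, 0.764, 0.001, -0.003]
ft_force: [-5.1, 10.2, 8.3]
grip_width: 0.0131
```

```bash
python3 -m inch '[[-0.25,0,0,0,0,0,1],[-0.25,0,0,0,0,0,1],[-0.2,0,0,0,0,0,1],[-0.15,0,0,0,0,0,1],[-0.1,0,0,0,0,0,1],[-0.1,0,0,0,0,0,1],[-0.1,0,0,0,0,0,1],[-0.1,0,0,0,0,0,1]]'; python3 -m inch '[[-0.08,0,0,0,0,0,1],[-0.08,0,0,0,0,0,1],[-0.08,0,0,0,0,0,1],[0,0,0,0,0,0,1],[0,0,0,0,0,0,1],[0,0,0,0,0,0,1],[0,0,0,0,0,0,1],[0,0,0,0,0,0,1]]'
```

```text
clock: 8.55
eef_pos: [0.5038, -0.0593, 0.045]
tool_rot: [0.643, 0.765, 0.005, -0.008]
ft_force: [-9.6, 32.4, 15.7]
grip_width: 0.0132
clock: 9.35
eef_pos: [0.5037, -0.0593, 0.0453]
tool_rot: [0.642, 0.767, 0.009, -0.012]
ft_force: [-11.7, 42.7, 20.3]
grip_width: 0.0126
```

```bash
python3 - <<'E'
from h import *
w=snap("wrist","w5");s=snap("scene","s5");d=snap("side","d5")
c=cv2.resize(s.p[170:290,200:360],None,fx=4.5,fy=4.5,interpolation=cv2.INTER_CUBIC);cv2.imwrite("pics/s5c.png",c)
c=cv2.resize(d.p[200:300,220:330],None,fx=6,fy=6,interpolation=cv2.INTER_CUBIC);cv2.imwrite("pics/d5c.png",c)
E
```

```text
(no output)
```

View pics/d5c.png

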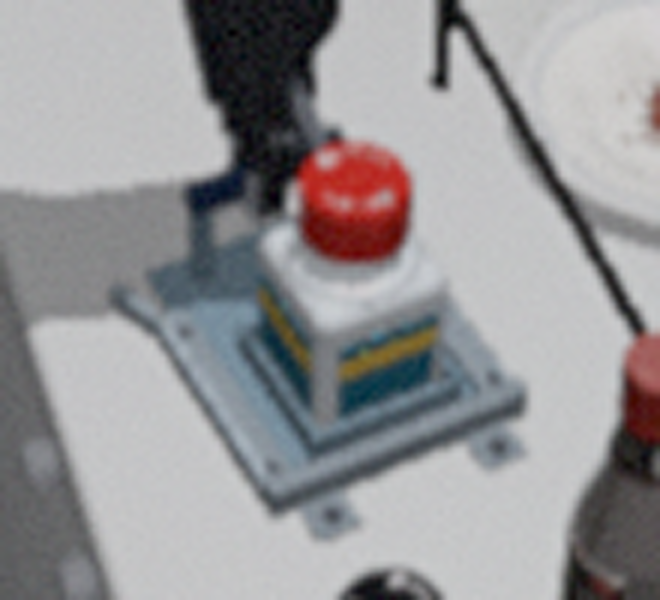

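View pics/s5c.png

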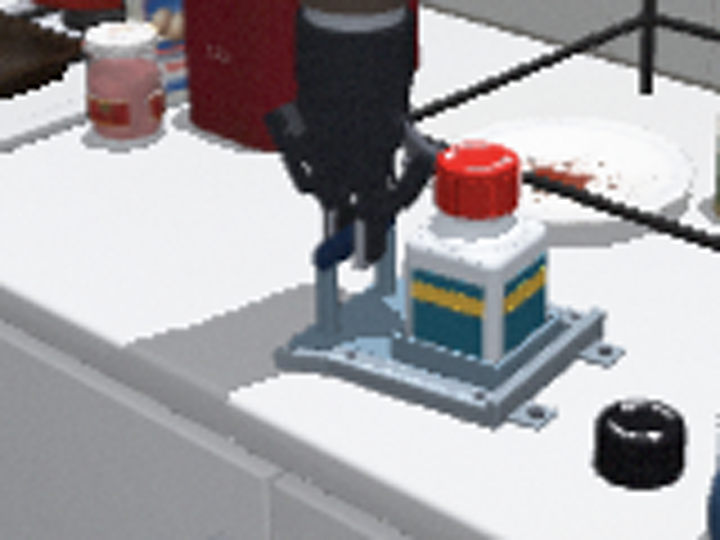

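View pics/w5.png

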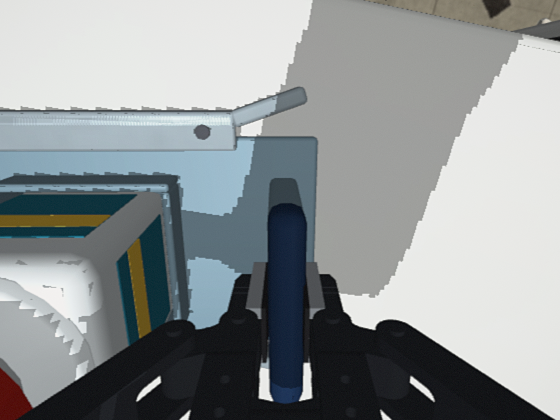

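```bash
python3 - <<'E'
from h import *
w=V("pics/w5.npz");th=np.radians(9.6);u=np.array([np.cos(th),np.sin(th)]);v=np.array([-np.sin(th),np.cos(th)])
A=w.plane(316.5,145,.006)[:2];B=w.plane(307,95,.014)[:2];C=w.plane(237,112,.014)[:2];C2=w.plane(236,150,.014)[:2]
for n,q in(("tip",B),("bend outer",C),("lip end",C2)): print(n,((A-q)@v).round(4),((A-q)@u).round(4))
print(A@v,A@u, (np.array([.5037,-.0593])@v))
for n in("scene","side"):
  b=V("pics/%s5.npz"%n[0 if n=="scene" else 0]) if n=="scene" else V("pics/d5.npz")
  P=b.cloud();m=(b.d>0)&(P[...,2]>.137)&(P[...,2]<.146)&(P[...,1]>-.22)&(P[...,1]<-.08)&(P[...,0]>.44)&(P[...,0]<.56)
  h=cv2.cvtColor(b.p,cv2.COLOR_BGR2HSV); m&=((h[...,0]<8)|(h[...,0]>170))&(h[...,1]>120)
  print(n,"cap",cv2.minEnclosingCircle(P[m][:,:2].astype(np.float32)),P[m].mean(0))
E
```

```text
tip 0.006 0.0235
bend outer 0.0375 0.0159
lip end 0.0385 -0.0013
-0.1267135405881823 0.4334809495345651 -0.14247098271918165
scene cap ((0.5195460319519043, -0.15534363687038422), 0.025823703035712242) [ 0.51602104 -0.15701118  0.14122538]
side cap ((0.5228098630905151, -0.1503673791885376), 0.027879854664206505) [ 0.52042144 -0.15535201  0.14135881]
```

Tray end stands 6 mm (8 expected) beyond the mouth tip and about 38 mm (40 expected) beyond the bend. The push stalls at 43 N, so the tray is against the stop. I relax, open and rise.

```bash
python3 -m inch '[[0.15,0,0,0,0,0,1],[0.1,0,0,0,0,0,1],[0,0,0,0,0,0,0],[0,0,0,0,0,0,0],[0,0,0,0,0,0,0],[0,0,0,0,0,0,0],[0,0,0,0,0,0,0],[0,0,0,0,0,0,0]]'
```

```text
clock: 10.3
eef_pos: [0.5074, -0.0682, 0.0448]
tool_rot: [0.646, 0.763, 0.0, 0.0]
ft_force: [-0.3, 1.2, 0.7]
grip_width: 0.0431
```

```bash
python3 -m inch '[[0.25,0,0,0,0,0,0],[0.1,0,-0.8,0,0,0,0],[0,0,-0.9,0,0,0,0],[0,0,-0.9,0,0,0,0],[0,0,-0.9,0,0,0,0],[0,0,-0.9,0,0,0,-1],[0,0,-0.9,0,0,0,-1],[0,0,-0.9,0,0,0,-1]]';  python3 - <<'E'
from h import *
w=snap("wrist","w6")
P=w.cloud();h=cv2.cvtColor(w.p,cv2.COLOR_BGR2HSV)
m=(w.d>0)&(P[...,2]>.136)&(P[...,2]<.147)&(P[...,1]<-.05)&(((h[...,0]<8)|(h[...,0]>170)|(h[...,1]<60)))
n,l,st,c=cv2.connectedComponentsWithStats(m.astype(np.uint8)); i=1+st[1:,4].argmax(); Q=P[l==i]; print(st[i],cv2.minEnclosingCircle(Q[:,:2].astype(np.float32)),Q.mean(0))
E
```

```text
clock: 11.1
eef_pos: [0.5055, -0.059, 0.2007]
tool_rot: [0.646, 0.763, -0.0, 0.0]
ft_force: [0.6, -0.3, -0.2]
grip_width: 0.083
[  84  187   89   83 5522] ((0.5211170315742493, -0.151069775223732), 0.026131464168429375) [ 0.51992976 -0.15055829  0.13980805]
```

View pics/w6.png

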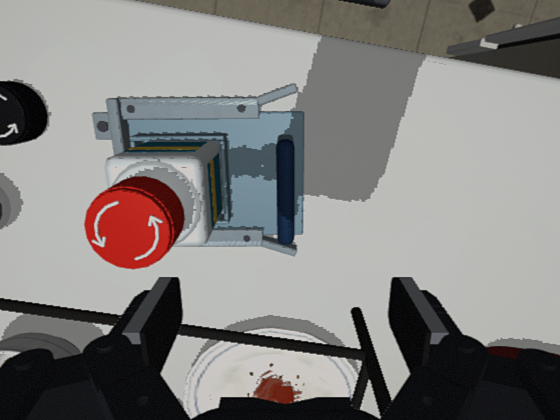

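The tray is seated between the rails and the cap is at (0.5205, -0.1508), radius 26 mm as expected. I move above it.

```bash
python3 -m inch '[[-0.7,0,0,0,0,0,-1],[-0.8,0,0,0,0,0,-1],[-0.8,0,0,0,0,0,-1],[-0.8,0,0,0,0,0,-1],[-0.62,0,0,0,0,0,-1],[0,0,0.5,0,0,0,-1],[0,0,0.5,0,0,0,-1],[0,0,0,0,0,0,-1]]';  python3 - <<'E'
from h import *
from workcell import bot
w=snap("wrist","w7"); print(bot.get_obs()["eef_pos"],bot.get_obs()["joint_pos"])
P=w.cloud();h=cv2.cvtColor(w.p,cv2.COLOR_BGR2HSV)
m=(w.d>0)&(P[...,2]>.136)&(P[...,2]<.147)&(((h[...,0]<8)|(h[...,0]>170)|(h[...,1]<60)))
n,l,st,c=cv2.connectedComponentsWithStats(m.astype(np.uint8)); i=1+st[1:,4].argmax(); Q=P[l==i]; print(st[i],cv2.minEnclosingCircle(Q[:,:2].astype(np.float32)),Q.mean(0))
E
```

```text
clock: 11.95
eef_pos: [0.5198, -0.1506, 0.1728]
tool_rot: [0.646, 0.763, -0.001, -0.002]
ft_force: [-0.1, -0.6, -0.4]
grip_width: 0.0854
[ 0.52037844 -0.15063956  0.17381668] [-2.81720256e-01  3.55327751e-01  1.13304941e-02  1.22937177e+00
 -1.03836200e-04 -4.48255350e-01]
[ 235  203   98   93 6900] ((0.521230936050415, -0.15125076472759247), 0.025954056531190872) [ 0.51992458 -0.15158902  0.13987333]
```

View pics/w7.png

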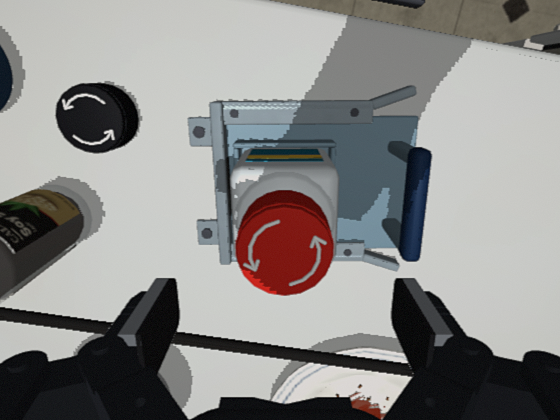

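The red cap at (285,243) is centred under the fingers to within 1 mm. I descend and grip.

```bash
python3 -m inch '[[0,0.02,0.4,0,0,0,-1],[0,0,0.5,0,0,0,-1],[0,0,0.5,0,0,0,-1],[0,0,0.5,0,0,0,-1],[0,0,0.5,0,0,0,-1],[0,0,0.27,0,0,0,-1],[0,0,0,0,0,0,-1],[0,0,0,0,0,0,-1]]';python3 -m inch '[[0,0,0,0,0,0,1],[0,0,0,0,0,0,1],[0,0,0,0,0,0,1],[0,0,0,0,0,0,1],[0,0,0,0,0,0,1],[0,0,0,0,0,0,1],[0,0,0,0,0,0,1],[0,0,0,0,0,0,1]]';  python3 - <<'E'
from h import *
w=snap("wrist","w8");d=snap("side","d8")
c=cv2.resize(d.p[150:300,220:330],None,fx=4,fy=4,interpolation=cv2.INTER_CUBIC);cv2.imwrite("pics/d8c.png",c)
E
```

```text
clock: 12.8
eef_pos: [0.5218, -0.1507, 0.1081]
tool_rot: [0.646, 0.764, -0.0, 0.0]
ft_force: [0.0, -1.2, 0.2]
grip_width: 0.0852
clock: 13.6
eef_pos: [0.5221, -0.1508, 0.1084]
tool_rot: [0.646, 0.764, 0.0, 0.0]
ft_force: [0.9, -0.3, 3.9]
grip_width: 0.0507
```

View pics/d8c.png

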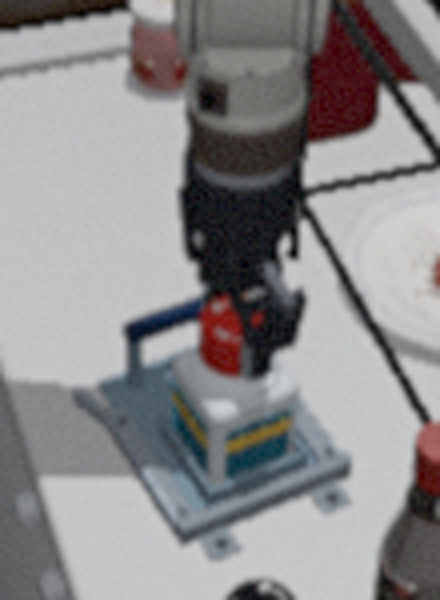

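View pics/w8.png

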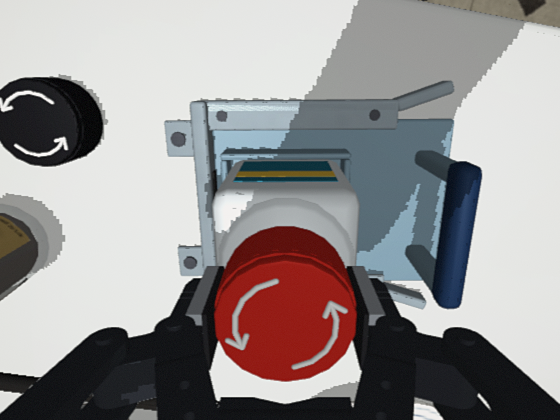

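The cap is gripped and centred. Now I press.

```bash
python3 -m inch '[[0,0,0.06,0,0,0,1],[0,0,0.06,0,0,0,1],[0,0,0.06,0,0,0,1],[0,0,0.06,0,0,0,1],[0,0,0.04,0,0,0,1],[0,0,0.04,0,0,0,1],[0,0,0,0,0,0,1],[0,0,0,0,0,0,1]]'
```

```text
clock: 14.5
eef_pos: [0.5222, -0.1508, 0.1019]
tool_rot: [0.646, 0.764, 0.0, 0.001]
ft_force: [-3.3, 1.6, 14.1]
grip_width: 0.0506
```

```bash
python3 -m inch '[[0,0,0.04,0,0,-0.02,1],[0,0,0,0,0,-0.035,1],[0,0,0,0,0,-0.035,1],[0,0,0,0,0,-0.035,1],[0,0,0,0,0,-0.035,1],[0,0,0,0,0,-0.035,1],[0,0,0,0,0,-0.035,1],[0,0,0,0,0,-0.035,1]]'
```

```text
clock: 15.3
eef_pos: [0.5231, -0.1504, 0.1019]
tool_rot: [0.28, 0.96, 0.001, 0.002]
ft_force: [-2.8, 3.1, 18.1]
grip_width: 0.0505
```

```bash
python3 -m inch '[[0,0,0,0,0,-0.035,1],[0,0,0,0,0,-0.035,1],[0,0,0,0,0,-0.025,1],[0,0,0,0,0,0,1],[0,0,0,0,0,0,1],[0,0,0,0,0,0,1],[0,0,0,0,0,0,1],[0,0,0,0,0,0,1]]'; python3 - <<'E'
from h import *
w=snap("wrist","w9")
from workcell import bot
print(bot.get_obs()["ft_torque"],bot.get_obs()["ft_force"])
E
```

```text
clock: 16.1
eef_pos: [0.5231, -0.1505, 0.1019]
tool_rot: [0.136, 0.991, 0.0, 0.002]
ft_force: [-2.5, 2.7, 17.7]
grip_width: 0.0509
[0.49404446 0.6743197  0.11632562] [-2.698466    3.1433718  17.89526257]
```

View pics/w9.png

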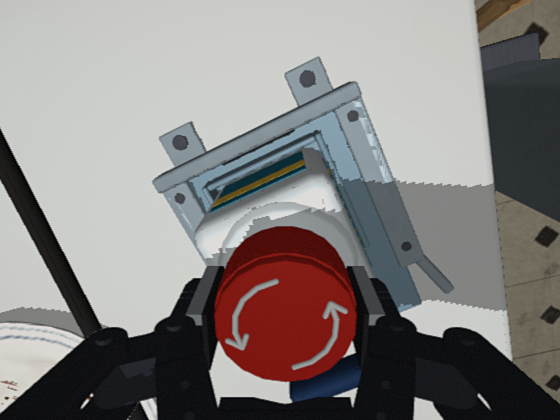

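The arrows kept their place in the fingers while the bottle and tray turned away beneath, so there was no slip over 65°. I lift slowly.

```bash
python3 -m inch '[[0,0,-0.2,0,0,0,1],[0,0,-0.2,0,0,0,1],[0,0,-0.2,0,0,0,1],[0,0,-0.2,0,0,0,1],[0,0,-0.2,0,0,0,1],[0,0,0,0,0,0,1],[0,0,0,0,0,0,1],[0,0,0,0,0,0,1]]'
```

```text
clock: 16.95
eef_pos: [0.5213, -0.1507, 0.1236]
tool_rot: [0.136, 0.991, 0.0, -0.0]
ft_force: [0.4, -0.5, -0.2]
grip_width: 0.0506
```

Force is about 0, so the cap is free. I raise it further.

```bash
python3 -m inch '[[0,0,-0.3,0,0,0,1],[0,0,-0.4,0,0,0,1],[0,0,-0.4,0,0,0,1],[0,0,-0.4,0,0,0,1],[0,0,-0.4,0,0,0,1],[0,0,-0.3,0,0,0,1],[0,0,0,0,0,0,1],[0,0,0,0,0,0,1]]'; python3 - <<'E'
from h import *
w=snap("wrist","w10");d=snap("side","d10");s=snap("scene","s10")
c=np.hstack([cv2.resize(d.p[150:300,220:330],None,fx=3.5,fy=3.5,interpolation=cv2.INTER_CUBIC),cv2.resize(s.p[150:300,240:350],None,fx=3.5,fy=3.5,interpolation=cv2.INTER_CUBIC)]);cv2.imwrite("pics/d10c.png",c)
E
```

```text
clock: 17.75
eef_pos: [0.5217, -0.1507, 0.1792]
tool_rot: [0.136, 0.991, -0.0, 0.0]
ft_force: [-0.3, 0.3, -1.6]
grip_width: 0.0506
```

View pics/d10c.png

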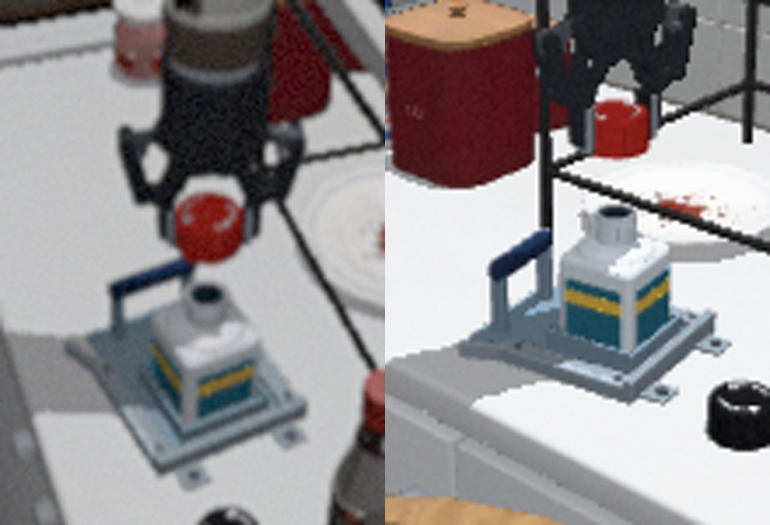

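View pics/w10.png

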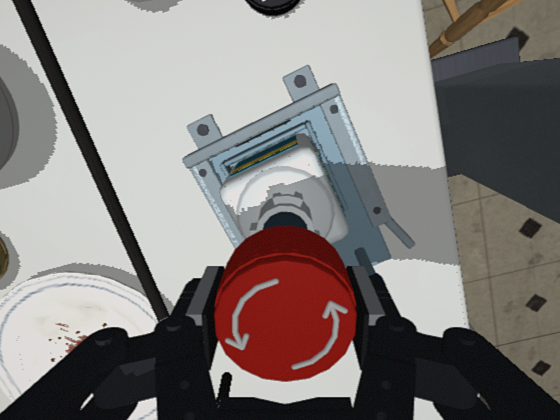

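The cap is held level above the open neck and the tray still sits in the holder. One numerical check before handing in.

```bash
python3 - <<'E'
from h import *
from workcell import bot
for n in("s5","s10","d5","d10"):
    a=V(f"pics/{n}.npz");h=cv2.cvtColor(a.p,cv2.COLOR_BGR2HSV)
    m=(h[...,0]>18)&(h[...,0]<32)&(h[...,1]>150); m[:, :240]=0;m[:,330:]=0;m[:210]=0;m[285:]=0
    v,u=np.nonzero(m);print(n,"stripe",len(u),u.mean().round(2),v.mean().round(2))
w=V("pics/w10.npz");P=w.cloud();d=V("pics/d10.npz")
Q=d.cloud();h=cv2.cvtColor(d.p,cv2.COLOR_BGR2HSV);m=((h[...,0]<8)|(h[...,0]>170))&(h[...,1]>120)&(d.d>0)&(Q[...,2]>.17)&(Q[...,0]<.56)&(Q[...,0]>.48)&(Q[...,1]<-.1)&(Q[...,1]>-.2)
print(np.percentile(Q[m],[2,50,98],axis=0))
# sauce/mug/jar via diff with start
for k in ("jam",(254,268,148,172)),("sauce",(318,336,258,312)),("mug",(268,308,318,355)):
    x0,x1,y0,y1=k[1];a=V("pics/side0.npz").p[y0:y1,x0:x1].astype(int);print(k[0],abs(a-d.p[y0:y1,x0:x1]).mean())
print(bot.get_obs()["joint_vel"].round(4),bot.get_obs()["grip_width"])
E
```

```text
s5 stripe 67 305.07 235.3
s10 stripe 67 305.0 235.36
d5 stripe 20 279.75 257.7
d10 stripe 23 283.17 259.0
[[ 0.49636643 -0.17820957  0.18385208]
 [ 0.5166381  -0.1666487   0.20793363]
 [ 0.54213991 -0.1367021   0.21358845]]
jam 9.735119047619047
sauce 4.179698216735254
mug 4.95945945945946
[ 0.0023  0.0018  0.0004 -0.0004 -0.0015 -0.0007] 0.050306612859838576
```

```bash
python3 -c "
from workcell import bot
bot.job_done(); print(bot.get_obs()['clock'])"
```

```text
the job is handed in; nothing more can be done
the job is handed in; nothing more can be done
```

The job is handed in: the tray is docked and the cap is off, held level above the bottle's neck. The interface gave no verdict.

- **Docking:** I dragged the tray by its handle into the holder until it stalled against the back stop at about 43 N.
- **Cap:** I gripped the red cap, pressed it about 6.5 mm and turned it 65° counter-clockwise. The arrows showed no slip in the fingers. I then lifted it about 77 mm from the pressed position; the vertical force had dropped to about 0 after the first 22 mm of lift.
- **Last checks:** The job was handed in at about 18 s. The fingers stand 50 mm apart on the cap. It is level, its underside about 57 mm above the neck rim. The joints are still.
- **Bottle and tray:** In the scene view the bottle's label stripe is within 0.1 px of where it was right after docking.
- **Disagreements:**
  - The tray end measured 2 mm short of its expected position relative to the holder mouth, which I took as calibration error.
  - The side view showed the stripe about 3 px off, from only about 20 pixels partly changed by shading.
  - The jam jar's patch differed from the start more than the other bystanders' (9.7 against 4 to 5 grey levels). By eye the jar stood at the same pixel, so I took this as lighting.

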